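# Fit the feed roller to the edge bander's drive and hold it home

## Task

Fit the slim feed roller, the one with the bar-shaped grip on top, to the feed unit: lift it out of the wooden rack, turn it until the four splines of its stem mesh with the crossed slots of the drive socket, and slide it down against the socket's spring until it is fully home, flush on the socket. The spring would push it out again, so finish while still holding the roller pressed home with the gripper. Leave the other roller, the tape coil, the screwdriver and the panel offcut where they are.

Things in the scene. Friction and masses are not known exactly. Their poses are not given: they have to be found in the camera images.
- roller: Slim black rubber feed roller, upright in either rack hole, bar at any angle, 0.32 kg. Origin: centre of its bottom flange's underside, z up; at the start 45 mm above the bench. Flange diameter 44, z 0 to 6 mm; rubber drum diameter 46 to z 52; cap diameter 40 to z 56; on top an aluminium grip bar 44 long (along x), 14 wide (along y), z 56 to 84. A stem reaches 30 mm down from the origin.
- stem_tip (a point): Centre of the lower end of the roller's stem, 30 mm below roller's origin, same axes; at the start hidden in the rack's hole. The stem is a cross: four splines along +-x and +-y, that is along and across the grip bar, each 7 mm thick, reaching 14 mm from the axis, lower ends round-nosed (radius 3.5). Any quarter turn fits.
- drive_mouth (a point): Centre of the mouth (top) of the drive socket, 108 mm above the bench; x and y along its crossed slots, z up. Four square steel posts, 41 x 41 mm outside, leave two crossed slots 9 mm wide, 34 deep, pointing any way, in a steel collar of diameter 68 whose rim is 4 mm lower. Stiff to turn (1.2 N m). Fully home, the roller's origin is here, flange flush on the posts.
- ejector (a joint): Sprung black cross-shaped ejector at the bottom of the slots, its top 18 mm below the mouth at value 0; the value is how far it is pressed down (m), 0.012 with the roller fully home (end of travel 0.014). It pushes up with 5 N at 0 and 11 N at 0.012, so the released roller rises about 12 mm.
- feed_unit: Fixed grey gearbox 200 x 150 mm, top face 70 mm above the bench, on a plate 220 x 180 mm, with a green motor (diameter 77, axis 48 mm above the bench) reaching along its +x to 270 mm from the origin. Origin: centre of the underside. The drive socket stands on its top, 20 mm from the centre towards its -x.
- rack: Fixed wooden block 100 (x) x 240 (y) x 45 mm high with two round through holes of diameter 35 mm at y = -60 and +60 mm. Origin: centre of the underside. Each hole holds a roller.
- spare_roller: The other roller, to be left alone: wide black rubber drum, diameter 64, with a round knob (diameter 24) on top, 52 mm high above the rack, with a plain round stem in the rack's other hole. Origin: centre of its flange's underside.
- tape_coil: Coil of edge band lying flat, outer diameter 110, hole 60, 23 mm high. Origin: centre of its underside. Leave alone.
- screwdriver: Screwdriver lying on the bench at the right of the rack. Leave alone.
- offcut: Strip of white panel 320 x 70 x 18 mm lying flat. Origin: centre of its underside. Leave alone.
There are look-alikes about, which are no part of the job. Leave any blue or orange look-alike of the roller alone.

How it is judged:
On the way, in this order (a step that is already met when the one before it is completed fails the run):
1. the roller is lifted clear of the rack, stem out of its hole (z of roller in the frame of rack above 0.08 m and contact force between roller and the fingers above 1 N), for 0.1 s.
2. its splines have entered the slots of the drive socket (z of roller in the frame of drive_mouth below 0.018 m and horizontal distance between roller and drive_mouth below 0.005 m), for 0.1 s.
At the end, for the whole second after the job is handed in: The roller is held by the gripper, at rest and upright (within 0.08 rad), fully home in the drive socket: flange within 2.5 mm of the mouth, centred within 3 mm, splines in the slots (within 0.12 rad), the ejector pressed down more than 9 mm, the fingers bearing on the roller with more than 2 N (z of roller in the frame of drive_mouth between -0.004 and 0.0025 m and horizontal distance between roller and drive_mouth below 0.003 m and angle between roller's own z axis and vertical below 0.08 rad and (angle between the x axis of roller and the x axis of drive_mouth, either way round below 0.12 rad or angle between the x axis of roller and the y axis of drive_mouth, either way round below 0.12 rad) and value of joint ejector above 0.009 m and contact force between roller and the fingers above 2 N and linear speed of roller below 0.02 m/s); the arm keeps its last pose, push and grip.
It fails at once if the other roller is disturbed (more than 30 mm) (distance of spare_roller from where it was at the start of the episode above 0.03 m).
It fails at once if the tape coil is disturbed (more than 30 mm) (distance of tape_coil from where it was at the start of the episode above 0.03 m).
It fails at once if the screwdriver is disturbed (more than 30 mm) (distance of screwdriver from where it was at the start of the episode above 0.03 m).
It fails at once if the offcut is disturbed (more than 30 mm) (distance of offcut from where it was at the start of the episode above 0.03 m).
It also fails if it takes over 37 s, if anything falls off the work surface, if the arm or the gripper's body presses on something with over 40 N, if the wrist force passes 120 N, or if a joint passes its speed limit or range.

## Robot

A 6-joint arm with a two-finger parallel gripper is mounted at the origin on the work surface. World frame = base frame: x ahead of the robot, y to its left, z up, the work surface at z = 0. Lengths are in m, angles in rad, forces in N, time in s.
With the tool pointing down it reaches from about 0.375 to 0.975 m from the base axis. Payload 3.8 kg.
Tool frame: the origin (TCP) lies midway between the tips of the shut fingers; the grasp point (between the pads) lies 19 mm behind it; z points along the fingers, y is the line along which they close (so a half turn about z gives the same grasp; the last joint's range is limited). The gripper opens to 85 mm and grips with 20 to 120 N. Pads are 22 mm wide; open, the fingers measure 114 mm over their backs; the gripper's body (76 mm by 85 mm) begins 54 mm behind the grasp point. The pads swing forward as they close: fully open they stand 13 mm farther back than shut.
Start: joints at [1.226, 0.264, 1.604, -0, 1.274, -0.037], TCP at [0.204, 0.643, 0.231] pointing down, gripper open.
Joint ranges: [-2.63, 2.63], [-0.94, 2.18], [0.31, 2.57], [-1.31, 4.45], [0, 2.66], [-2.55, 2.55]. Speed limits (rad/s): [2.57, 2.57, 3.14, 3.14, 3.14, 3.14].

## Interface

Orientations are given as a rotation vector (axis times angle).
In Python, from workcell import status, read_camera, workorder, masks_of gives the robot as it stands.
- The arm moves only by the tool drive_tool, never from a script. Its argument "rows" is a list of rows, each a list of 7 numbers: the turn, a rotation vector about the tool's x, y, z in degrees, then the shift along the tool's x, y, z in m, then the opening, from 0 (shut) to 1 (fully open). In form: [[ax, ay, az, tx, ty, tz, claw], ...]. A call has 1 to 8 rows; each row shifts and turns the commanded pose from where the row before left it, along the tool's axes as they then stand; what a row does not reach is not made up. A row lasts 1/12 s, in which the tool goes at most 41.7 mm and 7.16 degrees, less where a joint would pass 70% of its speed; a pose out of reach is approached as far as the arm can. A call is refused whole if a number of a shift passes 0.0417 or a number of a turn 7.16, either way. A call with a gripper value outside its range is refused whole. The fingers move at their own pace and stop on an object; "force" is the grip in N (left out, the last holds). Time passes only in rows, so rows that do not move let the fingers close. It gives the time, the measured TCP pose, the force, the opening and the grip force at its end, in the units of the state.
- status.read_state(): the state, without advancing time (a new reading comes with each control period).
- read_camera(name): name is "side" or "top"; returns a dict with "color" (384x512x3 uint8, red, green, blue), "intrinsics" (3x3 intrinsics, pixels), "world_from_camera" (4x4, takes a point from camera to world coordinates). Camera axes: x right, y up, looking along -z (the intrinsics and any distortion apply to the point x, -y, -z); pixel columns grow to the right and rows downward; lengths in m; the calibration is good to about 2 mm. A picture is of the moment at which its call begins. There is no depth.
- workorder.finish_job(): hands the job in; it is judged then, once.
Trained networks look in a picture, given as the dict that the camera call returned (one of the last four; its "shot" number tells which), for a name from the list of things; names that differ only in an ending like _2 or _b are one class to them, and where a whole thing is asked for, a point or a joint stands for the part that bears it (a point fixed in the world has none). Each returns a list of dicts, best first, with "score" (0 to 1); they miss things now and then, are a little off and sometimes report something else, mostly with a low value. They report only what shows in the picture. A call takes as long as a camera call. They do not tell look-alikes from the thing itself.
- masks_of(picture, name): "mask" (384x512 bool, what is visible of it) and "bbox" ([left, top, right, bottom] in pixels, round what is visible of it).
The state is a dict: "time": time; "q": joint angles; "joint_vel": joint speeds; "joint_torque": joint torques, N m; "tool_pos": TCP position; "tcp_rot": TCP orientation; "wrist_force": force on the tool from outside, world axes, zero at the start; "torque": the same for the moment, N m; "width": opening from 0.0 (shut) to 1.0 (fully open); "grip_force": force on a finger pad.
Only numpy, scipy, OpenCV 4.12 (cv2) and the standard library are available. Lean on these libraries where they do the work, as an engineer would, in place of code of your own. Each camera call takes 0.05 s, during which the arm holds its last target. There are 200 camera calls.

## Working session

There is one attempt and no reset: what is moved stays moved. The work goes in short steps, Python scripts to look and compute and a tool call to move; the robot and the scene stay as the last step left them, time stands still between calls to the robot, and variables do not carry over. Pictures are saved under pics/ and viewed, at most 10 in all, crops included, and the job is handed in when it is done.

Besides the shell and the picture viewer there is one more tool, called after "Call:" by a JSON object that holds its "api" and its "payload", one argument or row to a line. drive_tool: Moves the arm, as the interface text tells. Its arguments: {"type":"object","properties":{"rows":{"type":"array"},"force":{"type":"number"}},"required":["rows"]}

```bash
mkdir -p pics
cat > h.py <<'E'
import numpy as np, cv2
from workcell import status, read_camera, workorder, masks_of
from scipy.spatial.transform import Rotation as R
def ray(p,u,v,z):
    K=np.array(p["intrinsics"]);T=np.array(p["world_from_camera"])
    d=np.linalg.inv(K)@np.array([u,v,1.]);d=T[:3,:3]@(d*[1,-1,-1]);o=T[:3,3]
    return o+d*(z-o[2])/d[2]
def proj(p,X):
    K=np.array(p["intrinsics"]);T=np.array(p["world_from_camera"])
    c=T[:3,:3].T@(np.array(X)-T[:3,3]);c=c*[1,-1,-1];q=K@c;return q[:2]/q[2]
E
python3 - <<'E'
from h import *
ims=[]
for n in("top","side"):
    p=read_camera(n);print(p.keys(),np.round(p["intrinsics"],1).tolist(),np.round(p["world_from_camera"],3).tolist())
    cv2.imwrite(f"pics/{n}0.png",p["color"][:,:,::-1])
    for k in("roller","spare_roller","rack","feed_unit","drive_mouth","ejector","tape_coil","offcut","screwdriver"):
        try:print(n,k,[(round(m["score"],2),np.round(m["bbox"]).tolist()) for m in masks_of(p,k)])
        except Exception as e:print(k,e)
print(status.read_state())
E
```

```text
dict_keys(['color', 'intrinsics', 'world_from_camera', 'shot']) [[367.5, 0.0, 250.2], [0.0, 367.5, 195.9], [0.0, 0.0, 1.0]] [[-0.07, 0.975, -0.211, 0.288], [-0.998, -0.068, 0.017, 0.028], [0.003, 0.211, 0.977, 1.448], [0.0, 0.0, 0.0, 1.0]]
top roller [(0.66, [323.0, 186.0, 335.0, 201.0]), (0.66, [329.0, 225.0, 346.0, 239.0]), (0.53, [351.0, 226.0, 365.0, 235.0])]
top spare_roller [(0.66, [296.0, 193.0, 310.0, 212.0])]
top rack [(0.67, [281.0, 176.0, 347.0, 222.0])]
top feed_unit [(0.68, [162.0, 149.0, 222.0, 248.0]), (0.23, [322.0, 185.0, 339.0, 199.0])]
top drive_mouth [(0.55, [174.0, 210.0, 194.0, 227.0])]
top ejector []
top tape_coil [(0.69, [291.0, 140.0, 313.0, 170.0])]
top offcut [(0.73, [113.0, 190.0, 140.0, 271.0])]
top screwdriver [(0.58, [368.0, 190.0, 387.0, 231.0])]
dict_keys(['color', 'intrinsics', 'world_from_camera', 'shot']) [[436.2, 0.0, 258.5], [0.0, 436.2, 195.1], [0.0, 0.0, 1.0]] [[0.999, -0.003, -0.041, 0.521], [-0.034, 0.509, -0.86, -1.224], [0.024, 0.861, 0.509, 0.809], [0.0, 0.0, 0.0, 1.0]]
side roller [(0.64, [192.0, 264.0, 211.0, 303.0]), (0.59, [253.0, 234.
[... 533 characters left out ...]
97.0, 323.0, 284.0, 334.0])]
{'time': 1.0, 'q': array([ 1.22612958e+00,  2.63880794e-01,  1.60398067e+00, -1.76068743e-06,
        1.27370904e+00, -3.69253657e-02]), 'joint_vel': array([ 0.00014035,  0.00146338,  0.00029363, -0.00088887, -0.00118693,
        0.001063  ]), 'joint_torque': array([ 6.36659734e-04, -5.15100539e+01, -3.67725456e+01, -1.21034041e-04,
        1.05964282e-03, -3.02322417e-05]), 'tool_pos': array([0.20448147, 0.64328456, 0.23130313]), 'tcp_rot': array([4.81492077e-01, 3.10446984e+00, 3.36625348e-05]), 'wrist_force': array([-0.03726651, -0.10872388, -0.53078025]), 'torque': array([-0.03025427, -0.01831307,  0.03117742]), 'grip_force': 0.0, 'width': 0.9964018618687968}
```

View pics/top0.png

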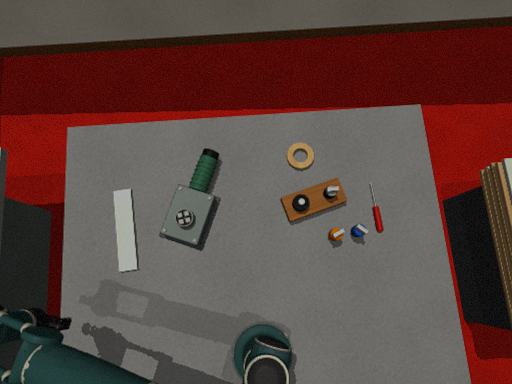

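View pics/side0.png

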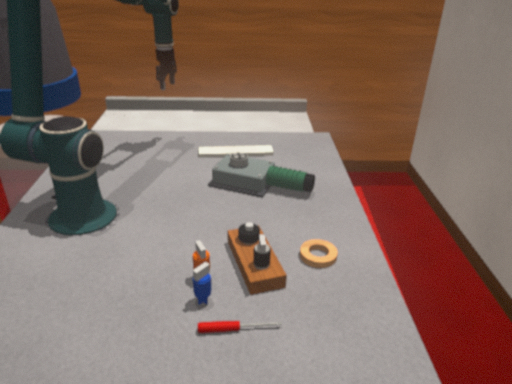

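Run:
```python
from h import *
t=read_camera("top");s=read_camera("side")
c=lambda p,u,v:cv2.resize(p["color"][v-18:v+18,u-24:u+24,::-1],(400,300),interpolation=cv2.INTER_CUBIC)
cv2.imwrite("pics/c1.png",np.vstack([np.hstack([c(t,330,191),c(t,185,217)]),np.hstack([c(s,262,250),c(s,240,163)])]))
```

```text
(no output)
```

View pics/c1.png

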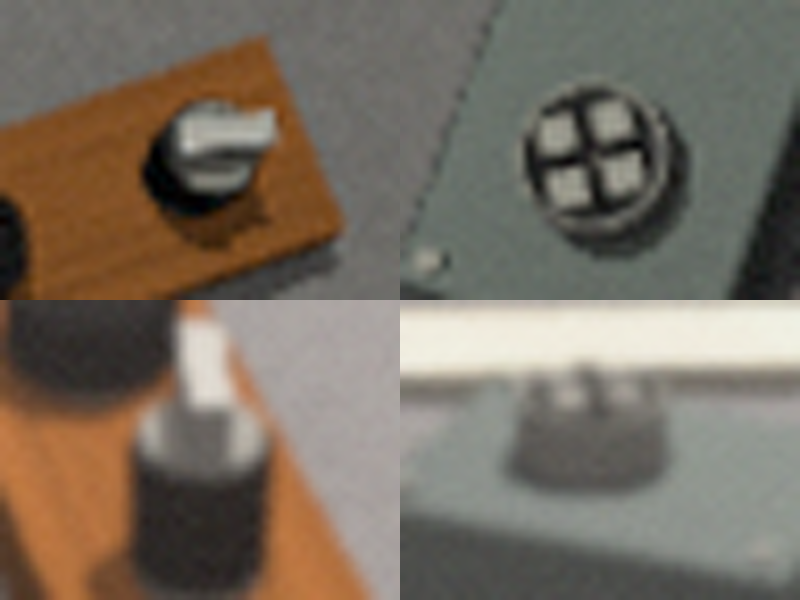

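```bash
cat > fit.py <<'E'
from h import *
from scipy.optimize import minimize
S=16
def poly(im,p,o,pts,val,ss=S):
    q=np.array([(proj(p,X)-o+.5)*ss for X in pts]);cv2.fillPoly(im,[np.round(q).astype(np.int32)],val)
def circ(x,y,z,r): a=np.linspace(0,2*np.pi,48);return [(x+r*np.cos(t),y+r*np.sin(t),z) for t in a]
def box(x,y,th,a,b,cx,cy,z):
    c,s=np.cos(th),np.sin(th);return [(x+c*u-s*v,y+s*u+c*v,z) for u,v in((cx-a,cy-b),(cx+a,cy-b),(cx+a,cy+b),(cx-a,cy+b))]
def hull(im,p,o,pts,val):
    q=np.array([(proj(p,X)-o+.5)*S for X in pts],dtype=np.float32);cv2.fillConvexPoly(im,np.round(cv2.convexHull(q)).astype(np.int32),val)
def down(im,w,h): return cv2.resize(cv2.GaussianBlur(im,(0,0),S*.5),(w,h),interpolation=cv2.INTER_AREA)
def crop(p,u,v,w,h):
    u0,v0=int(u-w//2),int(v-h//2);return p["color"][v0:v0+h,u0:u0+w].astype(np.float32).mean(2),np.array([u0,v0])
def lsq(layers,img):  # image = linear mix of region indicator layers
    A=np.stack([l.ravel() for l in layers],1);b=img.ravel();c=np.linalg.lstsq(A,b,rcond=None)[0]
    return ((A@c-b)**2).mean()
def layers(lab,n,w,h): return [down((lab==i).astype(np.float32),w,h) for i in range(n)]
def socket_cost(P,obs,z=.108):
    x,y,th=P;tot=0
    for p,img,o in obs:
        h,w=img.shape;lab=np.zeros((h*S,w*S),np.uint8)
        hull(lab,p,o,circ(x,y,.104,.034)+circ(x,y,.070,.034),1)
        poly(lab,p,o,circ(x,y,.104,.034),2);
        for a in(-1,1):
            for b in(-1,1): poly(lab,p,o,box(x,y,th,.008,.008,a*.0125,b*.0125,z),3)
        tot+=lsq(layers(lab,4,w,h),img)
    return tot
def bar_cost(P,obs,z0=.045):
    x,y,th=P;tot=0
    for p,img,o in obs:
        h,w=img.shape;lab=np.zeros((h*S,w*S),np.uint8)
        hull(lab,p,o,circ(x,y,z0,.023)+circ(x,y,z0+.052,.023),1)
        hull(lab,p,o,circ(x,y,z0+.056,.02),2)
        hull(lab,p,o,box(x,y,th,.022,.007,0,0,z0+.056)+box(x,y,th,.022,.007,0,0,z0+.084),3)
        poly(lab,p,o,box(x,y,th,.022,.007,0,0,z0+.084),4)
        tot+=lsq(layers(lab,5,w,h),img)
    return tot
def search(cost,obs,x,y,angs,d=.004,**k):
    rs=[]
    for a in angs:
        r=minimize(lambda q:cost((q[0]/1e3,q[1]/1e3,q[2]/50),obs,**k),[x*1e3,y*1e3,a*50],method="Nelder-Mead",options=dict(initial_simplex=[[x*1e3,y*1e3,a*50],[x*1e3+4,y*1e3,a*50],[x*1e3,y*1e3+4,a*50],[x*1e3,y*1e3,a*50+8]],maxfev=120,xatol=.05,fatol=.01))
        rs.append((r.fun,r.x[0]/1e3,r.x[1]/1e3,np.degrees(r.x[2]/50)))
    return sorted(rs)
E
cat > run1.py <<'E'
from fit import *
t=read_camera("top");s=read_camera("side")
def obs(X,ps,w=22,h=20):
    out=[]
    for p in ps:
        u,v=proj(p,X);i,o=crop(p,round(u),round(v),w,h);out.append((p,i,o))
    return out
X=ray(t,184.6,217,.106);print("socket guess",X,proj(s,X))
for ps in([t],[t,s]): 
  for r in search(socket_cost,obs(X,ps),X[0],X[1],np.radians([-30,0,30]))[:3]:print(np.round(r,4))
X=ray(t,331,190,.129);Y=ray(s,262,243,.129);print("roller guess",X,Y)
for ps in([t],[s],[t,s]):
  for r in search(bar_cost,obs((X[0],X[1],.09),ps,26,30),X[0],X[1],np.radians([-60,-20,20,60]))[:2]:print(np.round(r,4))
print("spare",ray(t,302,202,.097),"motor tip",ray(t,211,152,.06),"rack",ray(t,314,199,.045))
E
python3 run1.py
```

```text
socket guess [0.51430147 0.25107822 0.106     ] [238.95167705 155.75943401]
[4.360805e+02 5.136000e-01 2.546000e-01 1.071800e+01]
[4.385352e+02 5.135000e-01 2.547000e-01 1.052330e+01]
[ 8.575321e+02  5.131000e-01  2.534000e-01 -3.504940e+01]
[1.1498025e+03 5.1350000e-01 2.5450000e-01 1.0614100e+01]
[1.1519147e+03 5.1340000e-01 2.5460000e-01 1.1068900e+01]
[ 1.6209492e+03  5.1210000e-01  2.5340000e-01 -3.4541100e+01]
roller guess [ 0.57336163 -0.29412967  0.129     ] [ 0.57651251 -0.31829472  0.129     ]
[241.0106   0.5786  -0.3016  92.7002]
[241.2311   0.5783  -0.3015 -86.8647]
[ 8.963575e+02  5.777000e-01 -3.016000e-01  8.965790e+01]
[ 8.964693e+02  5.777000e-01 -3.015000e-01  8.969510e+01]
[ 1.1467493e+03  5.7790000e-01 -3.0130000e-01  9.0986100e+01]
[ 1.1472334e+03  5.7790000e-01 -3.0130000e-01 -8.9021900e+01]
spare [ 0.54194117 -0.18805938  0.097     ] motor tip [0.77520995 0.14586446 0.06      ] rack [ 0.56032572 -0.24427855  0.045     ]
```

Candidates for the roller in the top view: the black one with a bar in the rack hole (330,191), the orange look-alike (336,234), the blue look-alike (358,231) and the wide spare with a round knob (302,202). The crop shows the one at (330,191) is black, slim and bar-topped, and its fit of about (0.578, -0.301) lies 60 mm from the rack centre, as it should. I choose that one.

Call:
{"api": "drive_tool", "payload": {
  "rows": [
    [0,0,7.14,0,0,0,1],
    [0,0,7.14,0,0,0,1],
    [0,0,7.14,0,0,0,1],
    [0,0,7.14,0,0,0,1],
    [0,0,7.14,0,0,0,1]
  ],
  "force": 60
}}

```text
time: 1.62
tool_pos: [0.2045, 0.6433, 0.2313]
tcp_rot: [-1.419, -2.803, 0.0]
wrist_force: [-0.1, 0.4, 0.1]
width: 1.001
grip_force: 0.0
```

Call:
{"api": "drive_tool", "payload": {
  "rows": [
    [0,0,7.14,0,0,0,1],
    [0,0,7.14,0,0,0,1],
    [0,0,7.14,0,0,0,1],
    [0,0,7.14,0,0,0,1],
    [0,0,7.14,0,0,0,1]
  ]
}}

```text
time: 2.03
tool_pos: [0.2045, 0.6433, 0.2313]
tcp_rot: [2.21, 2.233, -0.0]
wrist_force: [-0.9, -0.3, 0.7]
width: 1.002
grip_force: 0.0
```

Call:
{"api": "drive_tool", "payload": {
  "rows": [
    [0,0,0,-0.0366,0.01375,0,1],
    [0,0,0,-0.0366,0.01375,0,1],
    [0,0,0,-0.0366,0.01375,0,1],
    [0,0,0,-0.0366,0.01375,0,1],
    [0,0,0,-0.0366,0.01375,0,1],
    [0,0,0,-0.0366,0.01375,0,1],
    [0,0,0,-0.0366,0.01375,0,1],
    [0,0,0,-0.0366,0.01375,0,1]
  ]
}}

```text
time: 2.7
tool_pos: [0.3197, 0.3507, 0.2315]
tcp_rot: [2.202, 2.241, 0.001]
wrist_force: [0.8, -0.4, 0.4]
width: 0.996
grip_force: 0.0
```

Call:
{"api": "drive_tool", "payload": {
  "rows": [
    [0,0,0,-0.0366,0.01375,0,1],
    [0,0,0,-0.0366,0.01375,0,1],
    [0,0,0,-0.0366,0.01375,0,1],
    [0,0,0,-0.0366,0.01375,0,1],
    [0,0,0,-0.0366,0.01375,0,1],
    [0,0,0,-0.0366,0.01375,0,1],
    [0,0,0,-0.0366,0.01375,0,1],
    [0,0,0,-0.0366,0.01375,0,1]
  ]
}}

```text
time: 3.37
tool_pos: [0.4347, 0.0596, 0.2318]
tcp_rot: [2.202, 2.239, 0.002]
wrist_force: [0.3, 0.5, -0.3]
width: 1.001
grip_force: 0.0
```

Call:
{"api": "drive_tool", "payload": {
  "rows": [
    [0,0,0,-0.0363,0.0137,0,1],
    [0,0,0,-0.0363,0.0137,0,1],
    [0,0,0,-0.0363,0.0137,0,1],
    [0,0,0,-0.0363,0.0137,0,1],
    [0,0,0,-0.0363,0.0137,0,1]
  ]
}}

```text
time: 3.78
tool_pos: [0.5063, -0.121, 0.2316]
tcp_rot: [2.203, 2.239, 0.001]
wrist_force: [0.4, 0.7, 0.9]
width: 0.998
grip_force: 0.0
```

Call:
{"api": "drive_tool", "payload": {
  "rows": [
    [0,0,0,-0.0363,0.0137,0,1],
    [0,0,0,-0.0363,0.0137,0,1],
    [0,0,0,-0.0363,0.0137,0,1],
    [0,0,0,-0.0363,0.0137,0,1],
    [0,0,0,-0.0363,0.0137,0,1],
    [0,0,0,0,0,0,1],
    [0,0,0,0,0,0,1]
  ]
}}

```text
time: 4.37
tool_pos: [0.5775, -0.301, 0.2305]
tcp_rot: [-2.205, -2.236, 0.0]
wrist_force: [0.0, 0.9, 0.1]
width: 0.996
grip_force: 0.0
```

Run:
```python
from h import *
st=status.read_state();print(st["tool_pos"],st["tcp_rot"])
t=read_camera("top");s=read_camera("side")
c=lambda p,u,v:cv2.resize(p["color"][v-30:v+30,u-40:u+40,::-1],(400,300),interpolation=cv2.INTER_CUBIC)
cv2.imwrite("pics/c2.png",np.hstack([c(t,331,190),c(s,262,235)]))
```

```text
[ 0.57750091 -0.3010368   0.23046731] [-2.20502730e+00 -2.23626125e+00  3.00356249e-04]
```

View pics/c2.png

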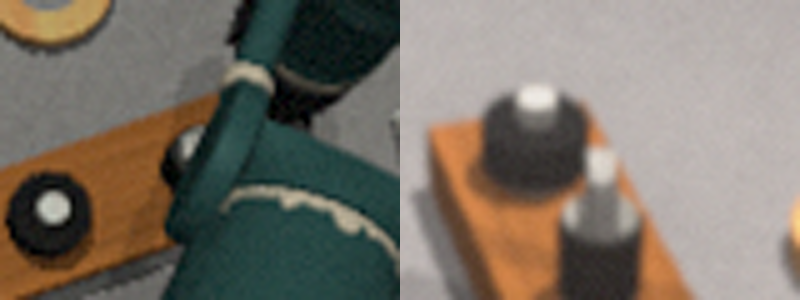

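The picture shows nothing between the open gripper and the bar (in the right crop, bar top at about (600,165)). Next I descend and close.

Call:
{"api": "drive_tool", "payload": {
  "rows": [
    [0,0,0,0,0,0.03,1],
    [0,0,0,0,0,0.03,1],
    [0,0,0,0,0,0.03,1],
    [0,0,0,0,0,0.02,1],
    [0,0,0,0,0,0.01,1],
    [0,0,0,0,0,0.006,1],
    [0,0,0,0,0,0,1]
  ]
}}

```text
time: 5.05
tool_pos: [0.5769, -0.2979, 0.1047]
tcp_rot: [-2.2, -2.24, 0.0]
wrist_force: [-0.0, 0.1, -0.6]
width: 0.999
grip_force: 0.0
```

Call:
{"api": "drive_tool", "payload": {
  "rows": [
    [0,0,0,0,0,0,0],
    [0,0,0,0,0,0,0],
    [0,0,0,0,0,0,0],
    [0,0,0,0,0,0,0],
    [0,0,0,0,0,0,0],
    [0,0,0,0,0,0,0],
    [0,0,0,0,0,0,0],
    [0,0,0,0,0,0,0]
  ],
  "force": 80
}}

```text
time: 5.72
tool_pos: [0.578, -0.2996, 0.1062]
tcp_rot: [2.202, 2.239, 0.001]
wrist_force: [0.2, 0.1, 4.3]
width: 0.143
grip_force: 80.1
```

Call:
{"api": "drive_tool", "payload": {
  "rows": [
    [0,0,0,0,0,-0.005,0],
    [0,0,0,0,0,-0.015,0],
    [0,0,0,0,0,-0.02,0],
    [0,0,0,0,0,-0.025,0],
    [0,0,0,0,0,-0.025,0],
    [0,0,0,0,0,-0.025,0],
    [0,0,0,0,0,-0.025,0],
    [0,0,0,0,0,0,0]
  ]
}}

```text
time: 6.38
tool_pos: [0.5798, -0.3005, 0.2512]
tcp_rot: [2.197, 2.234, 0.004]
wrist_force: [0.8, -0.6, -0.3]
width: 0.148
grip_force: 79.3
```

Run:
```python
from h import *
st=status.read_state();print(st["tool_pos"],st["tcp_rot"],st["grip_force"],st["wrist_force"])
s=read_camera("side")
u,v=proj(s,(.578,-.3,.2)).astype(int);print(u,v)
cv2.imwrite("pics/c3.png",cv2.resize(s["color"][v-45:v+45,u-60:u+60,::-1],(600,450),interpolation=cv2.INTER_CUBIC))
```

```text
[ 0.57976824 -0.30052469  0.25122875] [2.19674112 2.23399466 0.00355731] 79.33730721473694 [ 0.81793497 -0.63679119 -0.25502136]
263 216
```

View pics/c3.png

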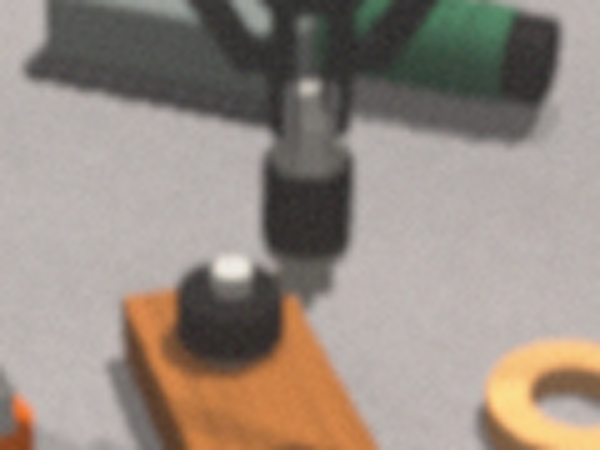

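The roller hangs upright in the gripper with its stem clear of the rack (stem at about (305,280) in the crop). Now I turn it and carry it over the socket.

Call:
{"api": "drive_tool", "payload": {
  "rows": [
    [0,0,-4.8,0,0,0,0],
    [0,0,-4.8,0,0,0,0],
    [0,0,0,0.02,0.0013,0,0],
    [0,0,0,0.0345,0.0024,0,0],
    [0,0,0,0.0345,0.0024,0,0],
    [0,0,0,0.0345,0.0024,0,0],
    [0,0,0,0.0345,0.0024,0,0],
    [0,0,0,0.0345,0.0024,0,0]
  ]
}}

```text
time: 7.1
tool_pos: [0.553, -0.1057, 0.2418]
tcp_rot: [-2.005, -2.412, 0.003]
wrist_force: [0.3, 0.3, -2.9]
width: 0.151
grip_force: 79.2
```

Call:
{"api": "drive_tool", "payload": {
  "rows": [
    [0,0,0,0.0345,0.0024,0,0],
    [0,0,0,0.0345,0.0024,0,0],
    [0,0,0,0.0345,0.0024,0,0],
    [0,0,0,0.0345,0.0024,0,0],
    [0,0,0,0.0345,0.0024,0,0],
    [0,0,0,0.0345,0.0024,0,0],
    [0,0,0,0.0345,0.0024,0,0],
    [0,0,0,0.0345,0.0024,0,0]
  ]
}}

```text
time: 7.77
tool_pos: [0.5212, 0.1685, 0.242]
tcp_rot: [-2.006, -2.414, 0.006]
wrist_force: [0.1, 0.0, -2.7]
width: 0.146
grip_force: 79.2
```

Call:
{"api": "drive_tool", "payload": {
  "rows": [
    [0,0,0,0.0345,0.0024,0,0],
    [0,0,0,0.0345,0.0024,0,0],
    [0,0,0,0.02,0.0013,0,0],
    [0,0,0,0,0,0,0],
    [0,0,0,0,0,0,0],
    [0,0,0,0,0,0,0]
  ]
}}

```text
time: 8.27
tool_pos: [0.512, 0.255, 0.243]
tcp_rot: [-2.006, -2.416, 0.006]
wrist_force: [0.3, -0.5, -2.1]
width: 0.146
grip_force: 79.2
```

Run:
```python
from h import *
st=status.read_state();print(st["tool_pos"],st["tcp_rot"],R.from_rotvec(st["tcp_rot"]).as_matrix().round(3).tolist(),st["grip_force"],st["wrist_force"],st["time"])
cs=[]
for n in("top","side"):
    p=read_camera(n);u,v=proj(p,(.513,.254,.16)).astype(int);print(n,u,v)
    cs.append(cv2.resize(p["color"][v-30:v+30,u-30:u+30,::-1],(400,400),interpolation=cv2.INTER_CUBIC))
cv2.imwrite("pics/c4.png",np.hstack(cs))
```

```text
[0.51204628 0.25504526 0.2429569 ] [-2.00624114 -2.41605992  0.00606543] [[-0.184, 0.983, -0.003], [0.983, 0.184, -0.002], [-0.002, -0.004, -1.0]] 79.23600912094116 [ 0.3387913  -0.50657446 -2.05932607] 8.2667
top 181 215
side 238 142
```

View pics/c4.png

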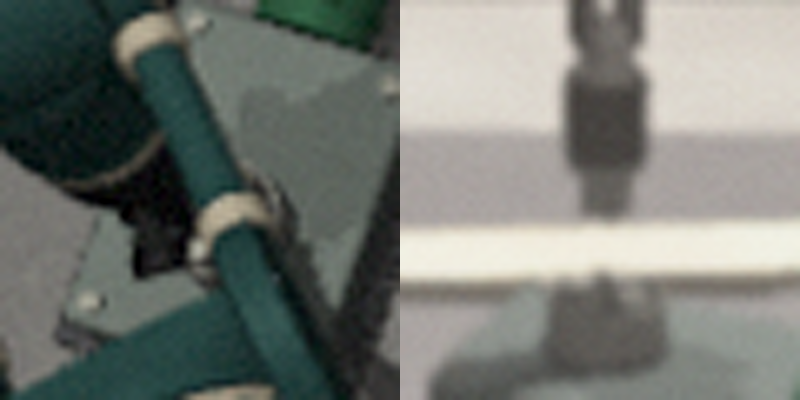

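The side crop shows the stem (x about 606) centred over the socket's slot (x about 606), upright; the top view is occluded by the arm. I nudge it about 1 mm and descend in steps.

Call:
{"api": "drive_tool", "payload": {
  "rows": [
    [0,0,0,0.0008,0.0012,0.015,0],
    [0,0,0,0,0,0.015,0],
    [0,0,0,0,0,0.008,0],
    [0,0,0,0,0,0,0],
    [0,0,0,0,0,0,0]
  ]
}}

```text
time: 8.78
tool_pos: [0.5139, 0.256, 0.2066]
tcp_rot: [-2.009, -2.415, 0.002]
wrist_force: [0.3, -0.1, -2.9]
width: 0.145
grip_force: 79.1
```

Call:
{"api": "drive_tool", "payload": {
  "rows": [
    [0,0,0,0,0,0.003,0],
    [0,0,0,0,0,0.003,0],
    [0,0,0,0,0,0.003,0],
    [0,0,0,0,0,0.002,0],
    [0,0,0,0,0,0,0]
  ]
}}

```text
time: 9.2
tool_pos: [0.5139, 0.2569, 0.1959]
tcp_rot: [-2.007, -2.416, 0.001]
wrist_force: [0.6, -0.5, -2.8]
width: 0.142
grip_force: 79.2
```

Call:
{"api": "drive_tool", "payload": {
  "rows": [
    [0,0,0,0,0,0.003,0],
    [0,0,0,0,0,0.003,0],
    [0,0,0,0,0,0,0]
  ]
}}

```text
time: 9.45
tool_pos: [0.5138, 0.2568, 0.1894]
tcp_rot: [-2.007, -2.416, 0.002]
wrist_force: [0.3, -0.1, -2.8]
width: 0.144
grip_force: 79.2
```

Call:
{"api": "drive_tool", "payload": {
  "rows": [
    [0,0,0,0,0,0.003,0],
    [0,0,0,0,0,0.003,0],
    [0,0,0,0,0,0,0]
  ]
}}

```text
time: 9.7
tool_pos: [0.5139, 0.2568, 0.1834]
tcp_rot: [-2.007, -2.416, 0.001]
wrist_force: [0.3, 0.2, -3.5]
width: 0.144
grip_force: 79.2
```

Run:
```python
from h import *
st=status.read_state();print(st["tool_pos"],st["wrist_force"],st["torque"])
p=read_camera("side");u,v=proj(p,(.513,.254,.14)).astype(int)
cv2.imwrite("pics/c5.png",cv2.resize(p["color"][v-30:v+30,u-40:u+40,::-1],(640,480),interpolation=cv2.INTER_CUBIC))
print([proj(p,(.513,.254-.034,z)).round(1)-[u-40,v-30] for z in(.07,.104)],[proj(p,(.513,.254,z)).round(1)-[u-40,v-30] for z in(.108,.126)])
```

```text
[0.51387085 0.25677735 0.18336193] [ 0.32972963  0.16309289 -3.54766042] [ 0.0384865  -0.00804753 -0.0176651 ]
[array([40.5, 51.2]), array([40.6, 42.9])] [array([40.6, 37.9]), array([40.6, 33.5])]
```

View pics/c5.png

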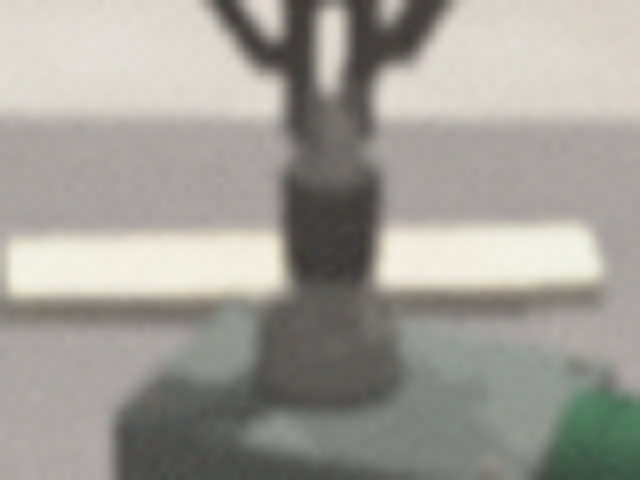

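The drum sits just over the socket (crop (330,280)), with the stem in the slots and no side force, so it is entering freely. I keep pressing.

Call:
{"api": "drive_tool", "payload": {
  "rows": [
    [0,0,0,0,0,0.003,0],
    [0,0,0,0,0,0.003,0],
    [0,0,0,0,0,0,0]
  ],
  "force": 110
}}

```text
time: 10.0
tool_pos: [0.5142, 0.257, 0.1786]
tcp_rot: [-2.007, -2.416, -0.0]
wrist_force: [-3.5, -1.2, 2.5]
width: 0.14
grip_force: 111.1
```

Call:
{"api": "drive_tool", "payload": {
  "rows": [
    [0,0,0,0,0,0.003,0],
    [0,0,0,0,0,0.002,0],
    [0,0,0,0,0,0,0]
  ]
}}

```text
time: 10.25
tool_pos: [0.5143, 0.2572, 0.1745]
tcp_rot: [2.008, 2.416, 0.001]
wrist_force: [-4.0, -1.0, 4.1]
width: 0.134
grip_force: 111.6
```

Call:
{"api": "drive_tool", "payload": {
  "rows": [
    [0,0,0,0,0,0.002,0],
    [0,0,0,0,0,0.001,0],
    [0,0,0,0,0,0,0]
  ]
}}

```text
time: 10.5
tool_pos: [0.5144, 0.2572, 0.1723]
tcp_rot: [2.008, 2.416, 0.002]
wrist_force: [-4.5, -1.6, 9.5]
width: 0.138
grip_force: 112.0
```

Call:
{"api": "drive_tool", "payload": {
  "rows": [
    [0,0,0,0,0,0.002,0],
    [0,0,0,0,0,0,0],
    [0,0,0,0,0,0,0]
  ]
}}

```text
time: 10.75
tool_pos: [0.5144, 0.2573, 0.1706]
tcp_rot: [2.008, 2.416, 0.002]
wrist_force: [-5.9, -1.4, 9.3]
width: 0.136
grip_force: 112.4
```

Call:
{"api": "drive_tool", "payload": {
  "rows": [
    [0,0,0,0,0,0.002,0],
    [0,0,0,0,0,0,0],
    [0,0,0,0,0,0,0]
  ]
}}

```text
time: 11.0
tool_pos: [0.5144, 0.2573, 0.1693]
tcp_rot: [2.008, 2.416, 0.002]
wrist_force: [-7.1, -2.6, 14.4]
width: 0.137
grip_force: 112.6
```

Call:
{"api": "drive_tool", "payload": {
  "rows": [
    [0,0,0,0,0,0.002,0],
    [0,0,0,0,0,0,0],
    [0,0,0,0,0,0,0]
  ]
}}

```text
time: 11.25
tool_pos: [0.5146, 0.2574, 0.1693]
tcp_rot: [2.007, 2.416, 0.003]
wrist_force: [-11.3, -4.5, 21.9]
width: 0.138
grip_force: 114.0
```

Call:
{"api": "drive_tool", "payload": {
  "rows": [
    [0,0,0,-0.0004,-0.001,0.001,0],
    [0,0,0,0,0,0.001,0],
    [0,0,0,0,0,0,0],
    [0,0,0,0,0,0,0]
  ]
}}

```text
time: 11.58
tool_pos: [0.5145, 0.2574, 0.1692]
tcp_rot: [2.007, 2.415, 0.007]
wrist_force: [-11.6, -3.6, 29.1]
width: 0.133
grip_force: 115.0
```

Run:
```python
from h import *
p=read_camera("side");u,v=proj(p,(.513,.254,.14)).astype(int)
cv2.imwrite("pics/c6.png",cv2.resize(p["color"][v-30:v+30,u-40:u+40,::-1],(640,480),interpolation=cv2.INTER_CUBIC))
st=status.read_state();print(st["tool_pos"],st["wrist_force"],st["torque"])
for z,r in((.104,.034),(.108,.023),(.160,.023),(.164,.02)):print(z,(proj(p,(.5135,.2546-r,z))-[u-40,v-30])*8)
```

```text
[0.51452584 0.2574029  0.16922613] [-11.5754699   -3.39458441  28.52069518] [-0.85904071  2.58467869 -0.13069104]
0.104 [325.54022644 342.70515716]
0.108 [325.67395796 324.37979028]
0.16 [325.76552043 220.62402604]
0.164 [325.80750801 209.80096333]
```

View pics/c6.png

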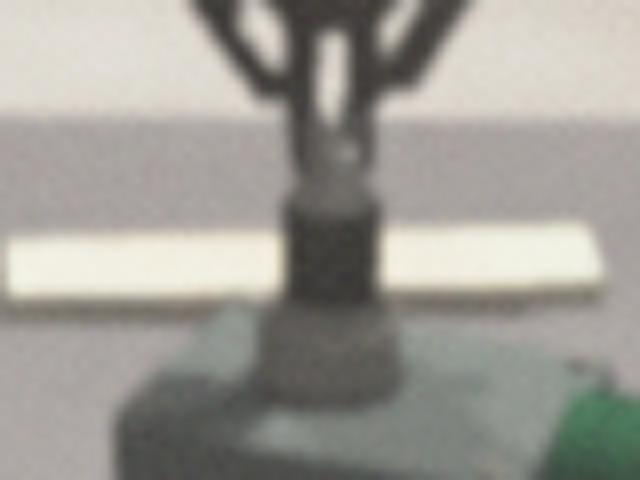

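The drum is now down on the collar (crop (330,305)). The hard stop at TCP z of about 0.1692 fits with spring onset near 0.180 plus 12 mm of travel, so it is flush. I let it settle, then hand in.

Call:
{"api": "drive_tool", "payload": {
  "rows": [
    [0,0,0,0,0,0,0],
    [0,0,0,0,0,0,0],
    [0,0,0,0,0,0,0],
    [0,0,0,0,0,0,0],
    [0,0,0,0,0,0,0],
    [0,0,0,0,0,0,0]
  ]
}}

```text
time: 12.13
tool_pos: [0.5145, 0.2574, 0.1692]
tcp_rot: [2.007, 2.415, 0.007]
wrist_force: [-12.0, -4.2, 29.3]
width: 0.136
grip_force: 115.0
```

```bash
cat > run2.py <<'E'
from fit import *
s=read_camera("side")
# free-height drum fit against the side image; the roller's rack pose gave the same side-only fit as the top view
x,y=.5138,.2550
u,v=proj(s,(x,y,.14)).astype(int);img,o=crop(s,u,v,14,26)
def cost(z0,x):
    h,w=img.shape;lab=np.zeros((h*S,w*S),np.uint8)
    hull(lab,s,o,circ(x,y,.104,.034)+circ(x,y,.07,.034),1)
    hull(lab,s,o,circ(x,y,z0+.006,.023)+circ(x,y,z0+.052,.023),2)
    hull(lab,s,o,circ(x,y,z0+.056,.02)+circ(x,y,z0+.052,.02),3)
    lab[:int((proj(s,(x,y,z0+.06))[1]-o[1])*S)]=4
    return lsq(layers(lab,5,w,h),img)
print([(z,round(min(cost(z/1e3,x+d/1e3) for d in(-2,-1,0,1,2)))) for z in range(102,122)])
E
python3 run2.py
```

```text
[(102, 349), (103, 338), (104, 326), (105, 313), (106, 301), (107, 290), (108, 282), (109, 273), (110, 269), (111, 267), (112, 268), (113, 271), (114, 278), (115, 287), (116, 297), (117, 309), (118, 323), (119, 339), (120, 356), (121, 377)]
```

Call:
{"api": "drive_tool", "payload": {
  "rows": [
    [0,0,0,-0.0005,-0.0015,0.001,0],
    [0,0,0,-0.0005,-0.0015,0.001,0],
    [0,0,0,0,0,0,0],
    [0,0,0,0,0,0,0],
    [0,0,0,0,0,0,0]
  ]
}}

```text
time: 12.6
tool_pos: [0.5141, 0.2571, 0.1692]
tcp_rot: [2.005, 2.413, 0.016]
wrist_force: [-8.6, -0.5, 31.4]
width: 0.136
grip_force: 115.2
```

```bash
python3 - <<'E'
from h import *
s=status.read_state();print(s["tool_pos"],s["wrist_force"],s["torque"],np.abs(s["joint_vel"]).max())
E
python3 run2.py
```

```text
[0.51414457 0.25714174 0.16916341] [-8.58587503 -0.49976383 31.37813074] [-0.51876063  2.08282705 -0.09139927] 0.001429421275027736
[(102, 353), (103, 342), (104, 329), (105, 316), (106, 303), (107, 291), (108, 282), (109, 273), (110, 268), (111, 266), (112, 266), (113, 270), (114, 277), (115, 287), (116, 299), (117, 313), (118, 329), (119, 347), (120, 367), (121, 389)]
```

```bash
python3 -c "
from workcell import workorder
print(workorder.finish_job())"
```

```text
the job is handed in; nothing more can be done
None
```

I handed in the job with the gripper still holding the slim roller pressed against a hard stop in the drive socket (about 31 N push, 115 N grip). I take that stop as fully home, from the spring onset and the grasp height. My camera fit put it about 3 mm high, which I judged to be within that fit's error, and no pass/fail result came back.

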